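# Block reagent bottles in a transport crate

## Robot

A 6-joint arm with a two-finger parallel gripper is mounted at the origin on a cart in front of the work surface, level with it; the furniture and walls round the work are solid. World frame = base frame: x ahead of the robot, y to its left, z up, the work surface at z = 0. Lengths are in m, angles in rad, forces in N, time in s.
With the tool pointing down it reaches from about 0.275 to 0.975 m from the base axis. Payload 8.4 kg.
Tool frame: the origin (TCP) lies midway between the tips of the shut fingers; the grasp point (between the pads) lies 19 mm behind it (arm.hold_point_z is the distance from the TCP to the grasp point, in m); z points along the fingers, y is the direction in which the jaws open and shut (so a half turn about z gives the same grasp; the last joint's range is limited). The gripper opens to 92 mm and grips with 3 to 60 N. Pads are 20 mm wide; open, the fingers measure 128 mm over their backs; the gripper's body (75 mm by 189 mm) begins 69 mm behind the grasp point.
Start: joints at [-0.002, 0.353, 1.633, -0, 1.155, -0.002], TCP at [0.625, -0, 0.215] pointing down, gripper open.
Joint ranges: [-2.63, 2.63], [-0.92, 2.1], [0.06, 2.66], [-1.3, 4.44], [0, 2.69], [-3.02, 3.02]. Speed limits (rad/s): [2.22, 2.22, 2.79, 3.14, 3.14, 3.14].

## Interface

Orientations are given as a unit quaternion [x, y, z, w].
In Python, from workcell import arm, capture, search_frame, cut_out gives the robot as it stands. The module is installed in compiled form; this text tells all that it offers.
- The arm moves only by the shell command python3 -m inch 'ROWS' [FORCE]. ROWS is JSON, a list of rows, each an object with "dp": the shift along the tool's x, y, z in m, a list of three; "twist": the turn about the tool's z in degrees; "claw": the finger opening in m, from 0 to 0.0919. A call has 1 to 8 rows; each row shifts and turns the commanded pose from where the row before left it, along the tool's axes as they then stand; what a row does not reach is not made up. A row lasts 1/10 s, in which the tool goes at most 50 mm and 8.59 degrees, less where a joint would pass 70% of its speed; a pose out of reach is approached as far as the arm can. A call is refused whole if a number of a shift passes 0.05 or a number of a turn 8.59, either way. A call with a gripper value outside its range is refused whole. The fingers move at their own pace and stop on an object; FORCE is the grip in N (left out, the last holds). Time passes only in rows, so rows that do not move let the fingers close. It gives the time, the measured TCP pose, the force and the opening at its end, in the units of the state.
- arm.read_state(): the state, without advancing time (a new reading comes with each control period).
- capture(name): name is "scene" or "side" or "wrist"; returns a dict with "frame" (420x560x3 uint8, red, green, blue), "K" (3x3 intrinsics, pixels), "dist" ([k1, k2, p1, p2, k3] as OpenCV has them; the pictures are not rectified), "R" (3x3) and "t" (3): a world point X has camera coordinates R X + t. Camera axes: x right, y down, z forward; pixel columns grow to the right and rows downward; lengths in m; the calibration is good to about 2 mm. A picture is of the moment at which its call begins. There is no depth.
- arm.sign_off(): hands the job in, once; it reports no verdict.
Trained networks look in the newest picture that a camera, given by its name, has taken for a name from the list of things; names that differ only in an ending like _2 or _b are one class to them, and where a whole thing is asked for, a point or a joint stands for the part that bears it (a point fixed in the world has none). Each returns a list of dicts, best first, with "conf" (0 to 1); they miss things now and then, are a little off and sometimes report something else, mostly with a low value. They report only what shows in the picture. A call takes as long as a camera call. They do not tell look-alikes from the thing itself.
- search_frame(camera, name): "xyz" ([x, y, z] in m, in world coordinates, good to about 4 mm: the middle of the surface that is visible of it).
- cut_out(camera, name): "pixels" (420x560 bool, what is visible of it).
The state is a dict: "t": time; "qpos": joint angles; "joint_vel": joint speeds; "joint_efforts": joint torques, N m; "ee_pos": TCP position; "ee_rot": TCP orientation; "contact_force": force on the tool from outside, world axes, zero at the start; "wrist_torque": the same for the moment, N m; "width": opening from 0.0 (shut) to 1.0 (fully open).
Only numpy, scipy, OpenCV 4.12 (cv2) and the standard library are available. Lean on these libraries where they do the work, as an engineer would, in place of code of your own. Each camera call takes 0.05 s, during which the arm holds its last target.

## Task

Get this half-filled bottle crate ready for the trolley ride: stand the plain filler block upright on the crate floor in the gap and close the loose bottles up with it against the far end, then set the red-topped wedge, thin end down, between the block's slope and the end wall and press it down firmly until it jams, so that nothing can shift. Push with moderate force, do not ram the bottles; keep them upright, and leave the beaker and the timer alone.

Things in the scene. Friction and masses are not known exactly. Their poses are not given: they have to be found in the camera images.
- crate: blue open crate that stands firm on the bench, outside 126 x 250 mm, 70 high, inside 112 (x) by 236 mm (y), floor 6, walls 7 mm. Origin: centre of its underside, y along its length, z up. Inner end faces at y = +118 and -118 mm. The bottles stand towards the +y end, the gap is at the -y end: 54 to 61 mm at the start, 80 to 84 mm once all bottles are pushed together against the +y end
- filler: plain beech block standing on the bench, 104 mm long (x), 118 high, 0.2-0.35 kg. Origin: centre of its 44 mm thick underside. Its flat cork face (y = +22 mm) goes against the bottles. The other face slopes in 1 in 6, from y = -22 at the bottom to -11 mm at 66 mm height; above it an upright 26 mm thick grip (y -4 to +22) goes up to 118 mm. The loose bottles slide at about 6 N
- wedge: beech wedge standing on its thin end on the bench, 104 mm long (x), 0.2-0.3 kg. Origin: centre of its 42 mm thick underside. Flat back y = -21 mm, goes against the crate's -y end wall; other face leans out 1 in 6, y = +21 mm to +35 at 84 mm height, mates with the filler. Red tongue on top: 46 (x) by 28 mm (y -12 to +16), 84 to 118 mm high. Jams 15 to 35 mm above the inner floor; 10-20 N on top does it
- bottle_1: white reagent bottle with a green cap, one of six alike: 52 mm in diameter, 82 mm tall (cap 29 mm across, top 12 mm), 70 to 130 g; origin at the centre of its underside, z up its axis. Stands in the crate, row against the end away from the gap (crate +y), crate -x side.
- bottle_2: white reagent bottle with a green cap, one of six alike: 52 mm in diameter, 82 mm tall (cap 29 mm across, top 12 mm), 70 to 130 g; origin at the centre of its underside, z up its axis. Stands in the crate, row against the end away from the gap (crate +y), crate +x side.
- bottle_3: white reagent bottle with a green cap, one of six alike: 52 mm in diameter, 82 mm tall (cap 29 mm across, top 12 mm), 70 to 130 g; origin at the centre of its underside, z up its axis. Stands in the crate, middle row, crate -x side.
- bottle_4: white reagent bottle with a green cap, one of six alike: 52 mm in diameter, 82 mm tall (cap 29 mm across, top 12 mm), 70 to 130 g; origin at the centre of its underside, z up its axis. Stands in the crate, middle row, crate +x side.
- bottle_5: white reagent bottle with a green cap, one of six alike: 52 mm in diameter, 82 mm tall (cap 29 mm across, top 12 mm), 70 to 130 g; origin at the centre of its underside, z up its axis. Stands in the crate, row next to the gap (crate -y end), crate -x side.
- bottle_6: white reagent bottle with a green cap, one of six alike: 52 mm in diameter, 82 mm tall (cap 29 mm across, top 12 mm), 70 to 130 g; origin at the centre of its underside, z up its axis. Stands in the crate, row next to the gap (crate -y end), crate +x side.
- beaker: empty glass beaker, 71 mm across, 93 mm tall, standing behind the crate; bystander. Origin at the centre of its underside.
- timer: small white lab timer, 62 x 62 x 19 mm, lying near the bench edge; bystander. Origin at the centre of its underside.
Mind the look-alikes: they are no part of the job. What is shaped like the filler but green is not meant. Leave any blue look-alike of the bottle_6 alone.

How it is judged:
By the outcome, as a careful person would: the job done as asked, in the order asked, and still so for the second after the job is handed in, with the robot touching nothing.
It also fails if it takes over 62 s, if anything falls off the work surface, if the arm or the gripper's body presses on something with over 40 N, if the wrist force passes 120 N, or if a joint passes its speed limit or range.

## Working session

There is one attempt and no reset: what is moved stays moved. The work goes in short steps, Python scripts to look and compute and a shell command to move; the robot and the scene stay as the last step left them, time stands still between calls to the robot, and variables do not carry over. Pictures are saved under pics/ and viewed, and the job is handed in when it is done.

```bash
mkdir -p pics; ls
cat > h.py <<'E'
import numpy as np, cv2
from workcell import arm, capture, search_frame, cut_out
def snap(cam,fn):
    c=capture(cam); cv2.imwrite('pics/'+fn,cv2.cvtColor(c['frame'],cv2.COLOR_RGB2BGR)); return c
E
python3 - <<'E'
from h import *
print(arm.read_state(), arm.hold_point_z)
for c in ['scene','side','wrist']:
    d=snap(c,c+'0.png'); print(c,d['K'].tolist(),d['dist'],d['R'].tolist(),d['t'])
    np.savez(c+'0.npz',**{k:d[k] for k in d})
for c in ['scene','side']:
    for n in ['filler','wedge','crate','bottle_1','beaker','timer']:
        print(c,n,[(np.round(r['xyz'],3).tolist(),round(r['conf'],2)) for r in search_frame(c,n)])
print(arm.read_state()['t'])
E
```

```text
pics
{'t': 0.0, 'qpos': array([-2.36193397e-03,  3.53632182e-01,  1.63413544e+00, -3.20377361e-06,
        1.15520436e+00, -2.40602337e-03]), 'joint_vel': array([-1.59011618e-03, -6.85290172e-04, -3.80380607e-05,  2.26839240e-05,
        7.99839081e-05,  1.83331020e-04]), 'joint_efforts': array([-2.43486713e-03, -5.93846583e+01, -3.34216332e+01,  6.94100303e-02,
        2.34022352e-02, -1.15005114e-04]), 'ee_pos': array([6.24499517e-01, 2.39213972e-05, 2.13873112e-01]), 'ee_rot': array([ 7.07090567e-01,  7.07122659e-01, -4.87540402e-04, -4.87793635e-04]), 'contact_force': array([ 0.92759161, -0.2862475 ,  0.43233132]), 'wrist_torque': array([-0.00627042,  0.05206529,  0.00110847]), 'width': 1.0014580791031915} 0.0187
scene [[406.5523889867909, 0.0, 281.34970268244376], [0.0, 406.5523889867909, 213.32821578358616], [0.0, 0.0, 1.0]] [-0.02444145  0.          0.          0.          0.        ] [[-0.7727390633765397, -0.6346916315194208, -0.0063931847434167775], [-0.3457365611067492, 0.42933963950241094, -0.8343462735974906], [0.5322974452747515, -0.6425216002837222, -0.5512036129442709
[... 1207 characters left out ...]
 ([0.496, 0.096, 0.072], 0.66), ([0.535, -0.131, 0.061], 0.59)]
scene beaker [([0.682, -0.163, 0.059], 0.88), ([0.461, -0.221, 0.066], 0.3)]
scene timer [([0.356, -0.07, 0.014], 0.72)]
side filler [([0.467, -0.246, 0.066], 0.79), ([0.682, -0.059, 0.068], 0.67)]
side wedge [([0.525, -0.393, 0.074], 0.79)]
side crate [([0.5, -0.052, 0.051], 0.89)]
side bottle_1 [([0.55, 0.008, 0.061], 0.92), ([0.497, 0.076, 0.071], 0.69), ([0.546, -0.144, 0.084], 0.68), ([0.499, 0.133, 0.071], 0.6), ([0.55, 0.129, 0.073], 0.59), ([0.501, 0.012, 0.067], 0.57), ([0.551, 0.066, 0.068], 0.47)]
side beaker [([0.689, -0.198, 0.06], 0.87), ([0.497, 0.074, 0.071], 0.5)]
side timer [([0.357, -0.094, 0.016], 0.58)]
0.75
```

View pics/scene0.png

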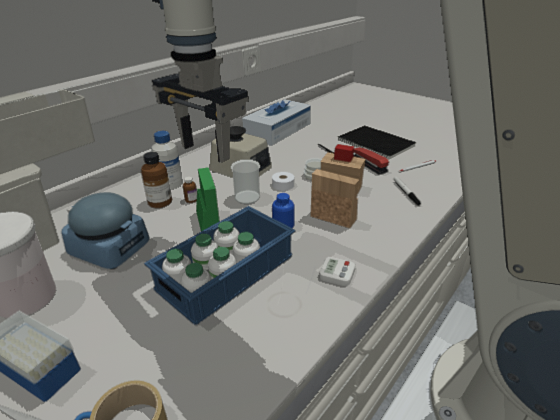

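View pics/side0.png

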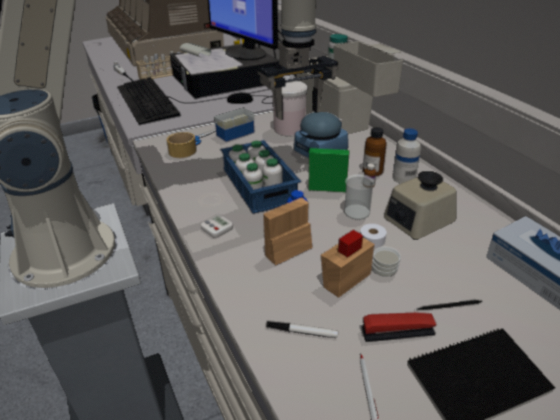

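View pics/wrist0.png

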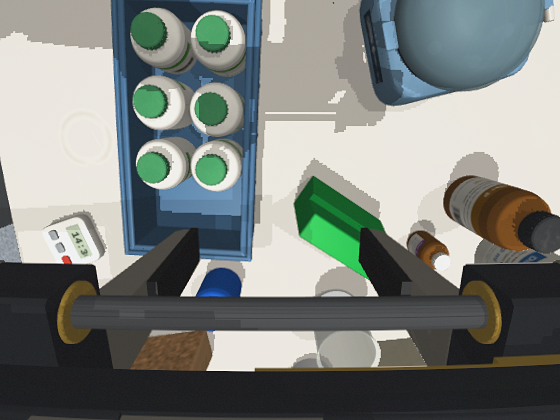

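The filler is the plain beech block at side (288,232) / scene (337,197). The green lookalike is at side (328,170). The red-topped wedge is at side (348,265). The blue bottle, at side (297,195), is to be left alone. I'll fit the models to the masks.

```bash
cat > fit.py <<'E'
import numpy as np, cv2
from scipy.optimize import minimize
def box(x0,x1,y0,y1,z0,z1): return np.array([[x,y,z] for x in(x0,x1) for y in(y0,y1) for z in(z0,z1)])/1e3
def prism(prof): return np.array([[x,y,z] for x in(-52,52) for y,z in prof])/1e3
M={'filler':[prism([(22,0),(-22,0),(-11,66),(22,66)]),box(-52,52,-4,22,66,118)],
'wedge':[prism([(-21,0),(21,0),(35,84),(-21,84)]),box(-23,23,-12,16,84,118)],
'crate':[box(-63,63,-125,125,0,70)]}
def proj(c,X): 
    return cv2.projectPoints(X.reshape(-1,1,3),cv2.Rodrigues(c['R'])[0],c['t'],c['K'],c['dist'])[0].reshape(-1,2)
def place(X,p,z=0):
    a=p[2];R=np.array([[np.cos(a),-np.sin(a),0],[np.sin(a),np.cos(a),0],[0,0,1]])
    return X@R.T+[p[0],p[1],z]
def sil(c,name,p,z=0,up=4):
    m=np.zeros((420*up,560*up),np.uint8)
    for X in M[name]:
        h=cv2.convexHull(proj(c,place(X,p,z)).astype(np.float32)).reshape(-1,2)
        cv2.fillPoly(m,[np.round((h+.5)*up-.5).astype(np.int32)],1)
    return cv2.resize(m.astype(np.float32),(560,420),interpolation=cv2.INTER_AREA)
def fit(name,views,p0,ignore=None,z=0):
    # views: list of (cam, mask)
    def cost(p):
        s=0
        for i,(c,m) in enumerate(views):
            q=np.abs(sil(c,name,p,z)-m)
            if ignore is not None and ignore[i] is not None: q=q*(~ignore[i])
            s+=q.sum()/m.sum()
        return s
    best=None
    for da in (-.3,-.1,.1,.3):
        p=np.array(p0,float);p[2]+=da
        S=np.array([p,p+[.01,0,0],p+[0,.01,0],p+[0,0,.15]])
        r=minimize(cost,p,method='Nelder-Mead',options=dict(initial_simplex=S,xatol=1e-4,fatol=1e-4,maxiter=300))
        if best is None or r.fun<best.fun: best=r
    return best.x,best.fun
def draw(c,name,p,img,col=(0,255,255),z=0):
    for X in M[name]:
        P=proj(c,place(X,p,z))
        n=len(X)//2
        h=cv2.convexHull(P.astype(np.float32)).astype(np.int32)
        cv2.polylines(img,[h],True,col,1)
E
python3 - <<'E'
from h import *; 
out={}
for c in ['scene','side']:
    d=snap(c,c+'1.png'); np.savez(c+'1.npz',**d)
    for n in ['filler','wedge','crate']:
        r=cut_out(c,n)
        for i,q in enumerate(r):
            ys,xs=np.nonzero(q['pixels']); print(c,n,i,round(q['conf'],2),len(xs),xs.min(),xs.max(),ys.min(),ys.max())
            out[f'{c}_{n}_{i}']=q['pixels']
np.savez('masks1.npz',**out); print(arm.read_state()['t'])
E
python3 - <<'E'
import cv2
for c,(x,y,w,h) in {'scene':(130,130,260,190),'side':(210,120,200,190)}.items():
    im=cv2.imread(f'pics/{c}1.png')[y:y+h,x:x+w]; s=3
    cv2.imwrite(f'pics/{c}1c.png',cv2.resize(im,None,fx=s,fy=s,interpolation=cv2.INTER_CUBIC))
E
```

```text
scene filler 0 0.72 1142 196 218 167 230
scene filler 1 0.63 2284 311 358 169 228
scene wedge 0 0.97 1181 319 365 144 190
scene crate 0 0.85 6301 144 294 206 324
side filler 0 0.71 2536 263 311 198 264
side filler 1 0.63 1642 307 349 149 191
side wedge 0 0.74 2488 321 375 230 296
side crate 0 0.97 2115 221 299 141 212
1.15
```

View pics/scene1c.png

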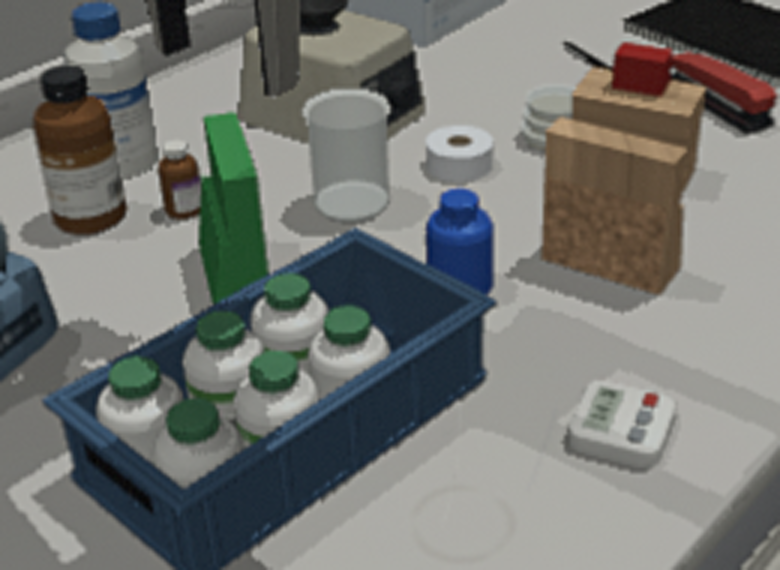

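View pics/side1c.png

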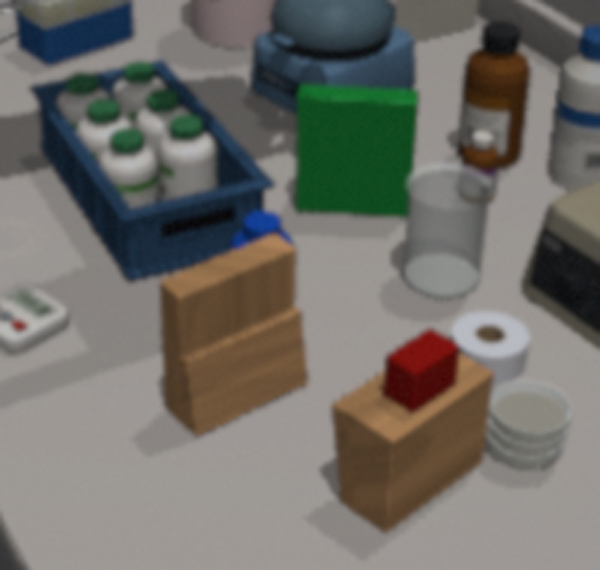

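```bash
cat > runfit.py <<'E'
from fit import *
m=np.load('masks1.npz'); C={c:dict(np.load(c+'1.npz')) for c in('scene','side')}
F={'filler':('scene_filler_1','side_filler_0',[.465,-.235]),'wedge':(None,'side_wedge_0',[.52,-.38])}
for n,(a,b,xy) in F.items():
    ma=m[a].astype(np.float32) if a else None; mb=m[b].astype(np.float32)
    for sel in ([('scene',ma),('side',mb)],[('side',mb)],[('scene',ma)]):
        v=[(C[k],q) for k,q in sel if q is not None]
        if not v: continue
        res=[]
        for a0 in np.arange(-3,3.1,.75): 
            res.append(fit(n,v,[*xy,a0]))
        res.sort(key=lambda r:r[1])
        for p,f in res[:6:2]: print(n,[k for k,_ in sel],np.round(p,4),round(np.degrees(p[2]),1),round(f,4))
E
python3 runfit.py
```

```text
filler ['scene', 'side'] [ 0.4736 -0.2406  0.2073] 11.9 0.0997
filler ['scene', 'side'] [ 0.4737 -0.2408  0.2035] 11.7 0.1
filler ['scene', 'side'] [ 0.4736 -0.2405  0.2054] 11.8 0.1009
filler ['side'] [ 0.4742 -0.2389  0.2142] 12.3 0.0329
filler ['side'] [ 0.474  -0.2392  0.2207] 12.6 0.0335
filler ['side'] [ 0.4741 -0.2391  0.2199] 12.6 0.0337
filler ['scene'] [ 0.4758 -0.2445  0.1309] 7.5 0.0345
filler ['scene'] [ 0.4764 -0.2456  0.1321] 7.6 0.036
filler ['scene'] [ 0.4765 -0.2449  0.1455] 8.3 0.0385
wedge ['scene', 'side'] [ 0.5414 -0.3823  0.3039] 17.4 0.0399
wedge ['scene', 'side'] [ 0.541  -0.3821  0.3036] 17.4 0.0405
wedge ['scene', 'side'] [ 0.5388 -0.3788  3.3901] 194.2 0.0843
wedge ['side'] [ 0.5414 -0.3823  0.3039] 17.4 0.0399
wedge ['side'] [ 0.541  -0.3821  0.3036] 17.4 0.0405
wedge ['side'] [ 0.5388 -0.3788  3.3901] 194.2 0.0843
```

```bash
python3 -m inch '[{"dp":[-0.048,-0.0144,-0.012]},{"dp":[-0.048,-0.0144,-0.012]},{"dp":[-0.048,-0.0144,-0.012]},{"dp":[-0.048,-0.0144,-0.012]},{"dp":[-0.048,-0.0144,-0.012]},{"dp":[-0.048,-0.0144,-0.012]},{"dp":[-0.048,-0.0144,-0.012]},{"dp":[-0.048,-0.0144,-0.006]}]'
python3 -m inch '[{"dp":[0,0,0]},{"dp":[0,0,0]}]'
python3 - <<'E'
from h import *
d=snap('wrist','w2.png'); np.savez('w2.npz',**d)
o={}
for n in ['filler','wedge']:
    for i,q in enumerate(cut_out('wrist',n)):
        ys,xs=np.nonzero(q['pixels']); print(n,i,q['conf'],len(xs),xs.min(),xs.max(),ys.min(),ys.max()); o[f'{n}_{i}']=q['pixels']
np.savez('mw2.npz',**o); s=arm.read_state(); print(s['t'],s['ee_pos'],s['contact_force'])
E
```

```text
filler 0 0.91 4625 293 384 176 278
filler 1 0.66 2567 131 211 331 370
wedge 0 0.67 2504 134 211 331 370
1.3 [6.24996489e-01 5.78483110e-06 2.14589678e-01] [-0.44948416 -0.21446631 -1.19853972]invalid input
invalid input
```

View pics/w2.png

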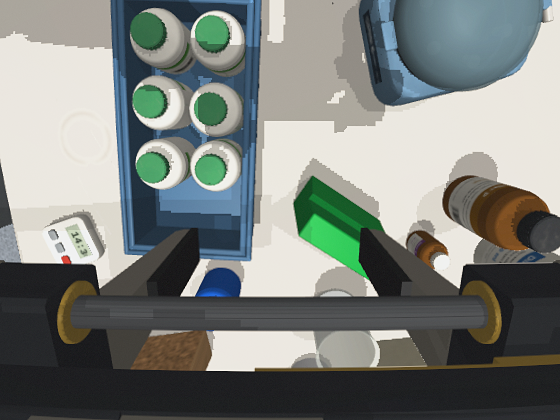

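The call was refused, so it seems each row needs all three keys.

```bash
python3 -m inch '[{"dp":[-0.048,-0.0144,-0.012],"twist":0,"claw":0.09},{"dp":[-0.048,-0.0144,-0.012],"twist":0,"claw":0.09},{"dp":[-0.048,-0.0144,-0.012],"twist":0,"claw":0.09},{"dp":[-0.048,-0.0144,-0.012],"twist":0,"claw":0.09},{"dp":[-0.048,-0.0144,-0.012],"twist":0,"claw":0.09},{"dp":[-0.048,-0.0144,-0.012],"twist":0,"claw":0.09},{"dp":[-0.048,-0.0144,-0.012],"twist":0,"claw":0.09},{"dp":[-0.048,-0.0144,-0.006],"twist":0,"claw":0.09}]'
python3 -m inch '[{"dp":[0,0,0],"twist":0,"claw":0.09},{"dp":[0,0,0],"twist":0,"claw":0.09}]'
python3 - <<'E'
from h import *
d=snap('wrist','w3.png'); np.savez('w2.npz',**d)
o={}
for n in ['filler','wedge']:
    for i,q in enumerate(cut_out('wrist',n)):
        ys,xs=np.nonzero(q['pixels']); print(n,i,q['conf'],len(xs),xs.min(),xs.max(),ys.min(),ys.max()); o[f'{n}_{i}']=q['pixels']
np.savez('mw2.npz',**o); s=arm.read_state(); print(s['t'],s['ee_pos'],s['contact_force'])
E
```

```text
t: 2.1
ee_pos: [0.5124, -0.3756, 0.3034]
ee_rot: [0.707, 0.707, 0.0, 0.001]
contact_force: [1.0, 0.1, 0.4]
width: 0.978
t: 2.3
ee_pos: [0.5124, -0.3743, 0.3018]
ee_rot: [0.708, 0.706, 0.0, -0.0]
contact_force: [-0.1, 0.5, -0.5]
width: 0.981
filler 0 0.92 5000 191 291 28 95
wedge 0 0.95 3764 256 345 147 210
2.45 [ 0.51327238 -0.37216967  0.30168872] [ 0.38020914 -0.36719315  1.21011059]
```

View pics/w3.png

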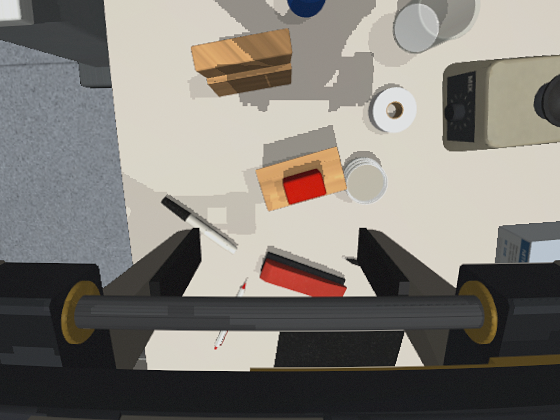

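Wrist view: the filler at (242,62) has its slope step toward −y. The wedge at (301,180) has its red tongue nearer the −y back edge, so both are already about the right way round. I'll refine the fits.

```bash
cat > runfit2.py <<'E'
from fit import *
C=dict(np.load('w2.npz')); m=np.load('mw2.npz'); S=dict(np.load('side1.npz')); ms=np.load('masks1.npz')
img=cv2.cvtColor(C['frame'],cv2.COLOR_RGB2BGR)
for n,xy,sm in (('filler',[.474,-.24,.2],'side_filler_0'),('wedge',[.541,-.382,.3],'side_wedge_0')):
    w=(C,m[n+'_0'].astype(np.float32)); s=(S,ms[sm].astype(np.float32))
    for z in (0,):
        p,f=fit(n,[w],xy,z=z); print(n,'wrist',np.round(p,4),np.degrees(p[2]).round(1),round(f,4))
    p,f=fit(n,[w,s],xy); print(n,'both',np.round(p,4),np.degrees(p[2]).round(1),round(f,4))
    draw(C,n,p,img)
cv2.imwrite('pics/fit2.png',img[:240,100:460].repeat(2,0).repeat(2,1))
# crate: rim
W=dict(np.load('wrist0.npz')); cv2.imwrite('pics/crate0.png',cv2.resize(cv2.cvtColor(W['frame'],cv2.COLOR_RGB2BGR)[150:275,100:270],None,fx=4,fy=4,interpolation=cv2.INTER_NEAREST))
E
python3 runfit2.py
```

```text
filler wrist [ 0.4747 -0.2419  0.1535] 8.8 0.0444
filler both [ 0.4742 -0.2407  0.1791] 10.3 0.105
wedge wrist [ 0.5419 -0.3828  0.2776] 15.9 0.0297
wedge both [ 0.5418 -0.3826  0.2897] 16.6 0.0777
```

View pics/fit2.png

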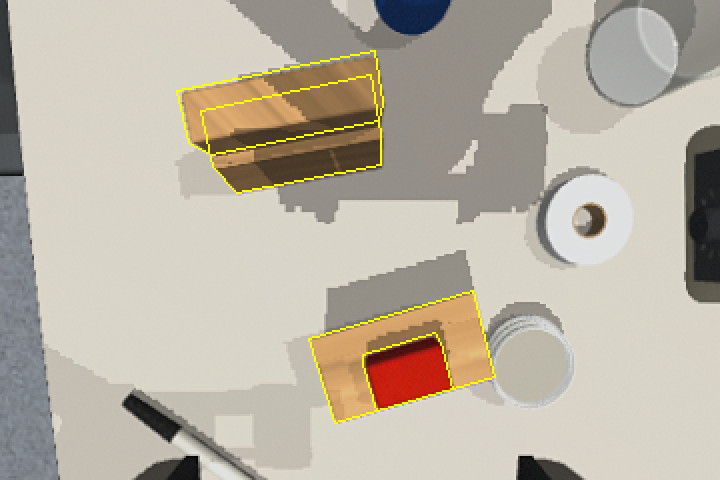

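View pics/crate0.png

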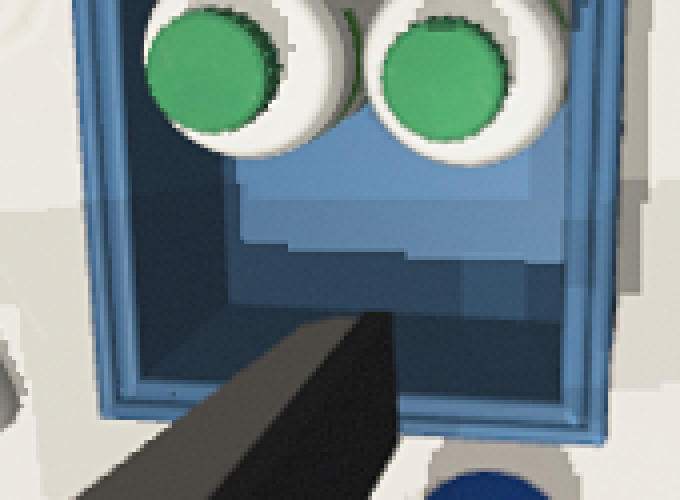

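```bash
python3 -m inch '[{"dp":[0,0,0.01],"twist":8.05,"claw":0.06},{"dp":[0,0,0.01],"twist":8.05,"claw":0.06},{"dp":[0,0,0.01],"twist":8.05,"claw":0.06},{"dp":[0,0,0.01],"twist":8.05,"claw":0.06},{"dp":[0,0,0.01],"twist":8.05,"claw":0.06},{"dp":[0,0,0.01],"twist":8.05,"claw":0.06},{"dp":[0,0,0.01],"twist":8.05,"claw":0.06},{"dp":[0,0,0.01],"twist":8.05,"claw":0.06}]' 40
python3 -m inch '[{"dp":[0,0,0.01],"twist":8.05,"claw":0.06},{"dp":[0,0,0.01],"twist":8.05,"claw":0.06},{"dp":[-0.0042,-0.036,0],"twist":0,"claw":0.06},{"dp":[-0.0042,-0.036,0],"twist":0,"claw":0.06},{"dp":[-0.0042,-0.036,0],"twist":0,"claw":0.06},{"dp":[-0.0042,-0.036,0],"twist":0,"claw":0.06},{"dp":[0,0,0],"twist":0,"claw":0.06},{"dp":[0,0,0],"twist":0,"claw":0.06}]'
cat > crate.py <<'E'
from fit import *
def back(c,uv,z):
    n=cv2.undistortPoints(np.array(uv,float).reshape(-1,1,2),c['K'],c['dist']).reshape(-1,2)
    R,t=c['R'],c['t']; C=-R.T@t; D=np.c_[n,np.ones(len(n))]@R
    return C+D*((z-C[2])/D[:,2])[:,None]
E
python3 - <<'E'
from crate import *
W=dict(np.load('wrist0.npz'))
print(back(W,[(134.5,244.5),(240,250.5),(125.2,254.5),(251,261)],.07).round(4))
from h import *
s=arm.read_state(); print(s['ee_pos'],s['ee_rot'],s['qpos'],s['t'])
d=snap('wrist','w4.png')
E
```

```text
t: 3.25
ee_pos: [0.5136, -0.3718, 0.2216]
ee_rot: [0.976, 0.22, -0.0, -0.0]
contact_force: [0.3, -0.3, 0.1]
width: 0.652
t: 4.05
ee_pos: [0.4731, -0.2329, 0.2024]
ee_rot: [0.996, 0.084, 0.0, 0.0]
contact_force: [0.6, 0.6, -0.2]
width: 0.65
[[ 0.4704 -0.0587  0.07  ]
 [ 0.5832 -0.0651  0.07  ]
 [ 0.4588 -0.0703  0.07  ]
 [ 0.5946 -0.0771  0.07  ]]
[ 0.47310624 -0.23289724  0.20236809] [9.96433137e-01 8.43852389e-02 2.95691170e-04 2.18462778e-04] [-4.60245329e-01  2.13999733e-01  1.85447347e+00 -7.65538064e-05
  1.07238725e+00  9.41616135e-01] 4.05
```

View pics/w4.png

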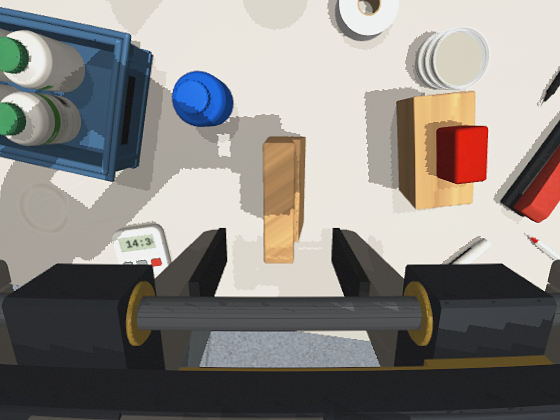

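Held view: the grip top, columns 264–296, is centred and parallel to the jaws. Descending and gripping.

```bash
python3 -m inch '[{"dp":[0,0,0.025],"twist":0,"claw":0.06},{"dp":[0,0,0.025],"twist":0,"claw":0.06},{"dp":[0,0,0.025],"twist":0,"claw":0.06},{"dp":[0,0,0.022],"twist":0,"claw":0.06},{"dp":[0,0,0.017],"twist":0,"claw":0.06},{"dp":[0,0,0],"twist":0,"claw":0.06},{"dp":[0,0,0],"twist":0,"claw":0.02},{"dp":[0,0,0],"twist":0,"claw":0.02}]' 40
python3 -m inch '[{"dp":[0,0,0],"twist":0,"claw":0.02},{"dp":[0,0,0],"twist":0,"claw":0.02},{"dp":[0,0,0],"twist":0,"claw":0.02}]' 40
```

```text
t: 4.9
ee_pos: [0.4735, -0.235, 0.0889]
ee_rot: [0.997, 0.083, 0.001, 0.0]
contact_force: [0.5, 0.4, -0.1]
width: 0.501
t: 5.2
ee_pos: [0.473, -0.2345, 0.0887]
ee_rot: [0.997, 0.083, 0.0, 0.0]
contact_force: [-0.0, -0.4, 2.6]
width: 0.278
```

```bash
python3 -m inch '[{"dp":[0,0,-0.02],"twist":0,"claw":0.02},{"dp":[0,0,-0.03],"twist":0,"claw":0.02},{"dp":[0,0,-0.03],"twist":4.2,"claw":0.02},{"dp":[0,0,-0.03],"twist":4.2,"claw":0.02},{"dp":[0,0,-0.02],"twist":4.3,"claw":0.02},{"dp":[0,0,0],"twist":0,"claw":0.02}]'
python3 -m inch '[{"dp":[0.0074,-0.035,0],"twist":0,"claw":0.02},{"dp":[0.0074,-0.036,0],"twist":0,"claw":0.02},{"dp":[0.0074,-0.036,0],"twist":0,"claw":0.02},{"dp":[0.0074,-0.036,0],"twist":0,"claw":0.02},{"dp":[0.0074,-0.036,0],"twist":0,"claw":0.02},{"dp":[0.0074,-0.033,0],"twist":0,"claw":0.02},{"dp":[0,0,0],"twist":0,"claw":0.02},{"dp":[0,0,0],"twist":0,"claw":0.02}]'
python3 - <<'E'
from h import *
for c in('wrist','scene','side'):
    d=snap(c,c+'5.png'); np.savez(c+'5.npz',**d)
    q=cut_out(c,'filler'); print(c,[(r['conf'],r['pixels'].sum()) for r in q]); np.savez('m5'+c+'.npz',**{str(i):r['pixels'] for i,r in enumerate(q)})
s=arm.read_state(); print(s['ee_pos'],s['ee_rot'],s['contact_force'],s['t'])
E
```

```text
t: 5.8
ee_pos: [0.4739, -0.235, 0.2206]
ee_rot: [1.0, -0.028, 0.002, 0.001]
contact_force: [-0.3, 0.2, -3.9]
width: 0.282
t: 6.6
ee_pos: [0.5279, -0.0246, 0.2165]
ee_rot: [1.0, -0.026, -0.001, 0.0]
contact_force: [-0.3, -0.6, -3.8]
width: 0.278
wrist [(0.82, np.int64(10228)), (0.71, np.int64(3449))]
scene [(0.93, np.int64(1039)), (0.86, np.int64(2741))]
side [(0.67, np.int64(2072)), (0.55, np.int64(1625))]
[ 0.52850567 -0.02601554  0.21788318] [ 9.99595926e-01 -2.84247955e-02 -1.12473178e-04  4.83997669e-05] [ 0.02640079 -0.06434145 -3.048258  ] 6.9
```

View pics/wrist5.png

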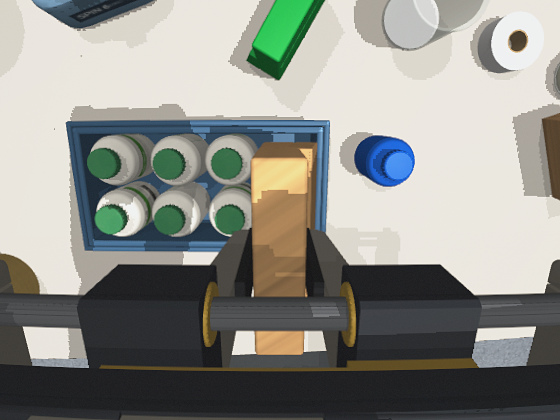

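View pics/side5.png

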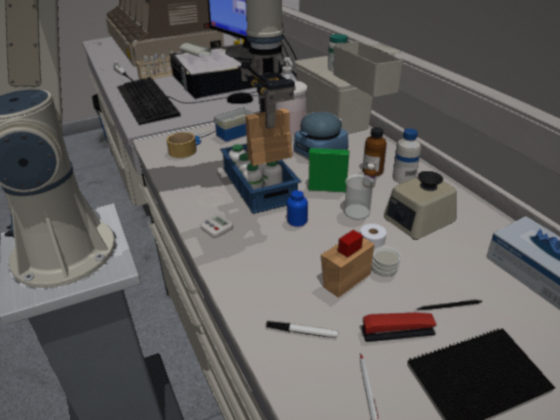

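View pics/scene5.png

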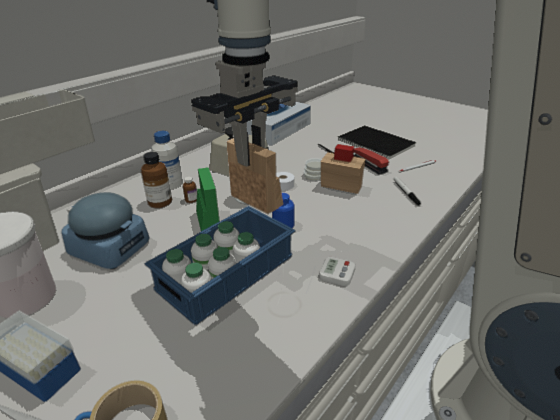

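The block hangs over the gap. Enlarging the wrist view to measure the crate and the held block from the same picture.

Run:
```python
import cv2
im=cv2.imread('pics/wrist5.png')
cv2.imwrite('pics/w5a.png',cv2.resize(im[100:270,50:200],None,fx=3.5,fy=3.5,interpolation=cv2.INTER_NEAREST))
cv2.imwrite('pics/w5b.png',cv2.resize(im[105:270,200:350],None,fx=3.6,fy=3.6,interpolation=cv2.INTER_NEAREST))
```

```text
(no output)
```

View pics/w5a.png

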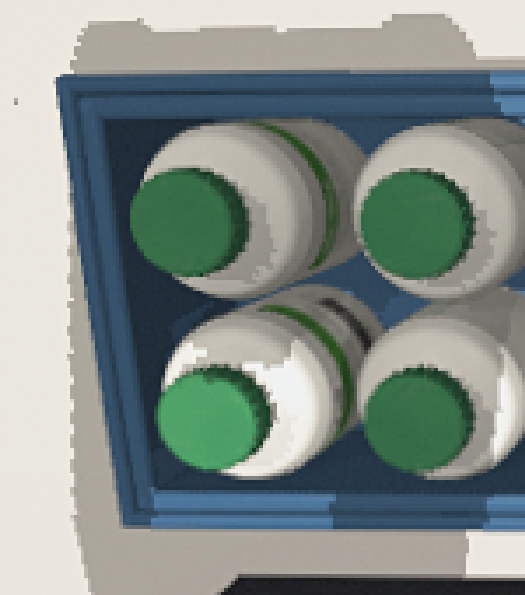

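View pics/w5b.png

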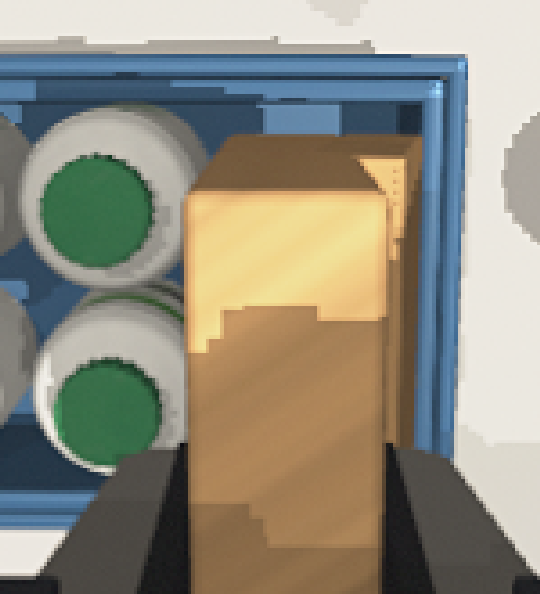

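```bash
python3 - <<'E'
from crate import *
from scipy.optimize import least_squares
W=dict(np.load('wrist5.npz')); 
# crate frame corners: left=+y, up=+x
inn=[(80,134.3),(93.4,240),(318,132.8),(315.8,241.1)]; out=[(66.6,121.4),(84.3,250.6),(329.4,121.1),(326.4,251.7)]
B=back(W,inn+out,.07); print(B.round(4))
sg=np.array([(1,1),(-1,1),(1,-1),(-1,-1)])
T=np.r_[sg*[56,118],sg*[63,125]]/1e3
def f(p):
    a=p[2]; s=p[3] if len(p)>3 else 1
    R=np.array([[np.cos(a),-np.sin(a)],[np.sin(a),np.cos(a)]]); return ((s*T@R.T+p[:2])-B[:,:2]).ravel()
r=least_squares(f,[.53,.05,-.05]);print(r.x,np.degrees(r.x[2]),(r.fun.reshape(-1,2)*1e3).round(1).tolist())
r4=least_squares(f,[.53,.05,-.05,1]);print(r4.x)
# block
zt=.2179-.0887+.118
P=back(W,[(251.9,158.3),(306.9,158.3)],zt);print('block far top',P.round(4), np.linalg.norm(P[1]-P[0]))
E
python3 - <<'E'
import sys; sys.path.insert(0,'.')
import os; os.chdir('.')
from fit import *
z=.2179-.0887
for c,i in(('scene','1'),('side','0'),('wrist','0')):
    W=dict(np.load(c+'5.npz')); m=np.load('m5'+c+'.npz')[i].astype(np.float32); ys,xs=np.nonzero(m); print(c,xs.min(),xs.max(),ys.min(),ys.max())
    if c!='wrist':
        p,f=fit('filler',[(W,m)],[.528,-.034,-.055],z=z);print(p.round(4),np.degrees(p[2]),f)
E
```

```text
[[ 0.5954  0.1697  0.07  ]
 [ 0.4838  0.1777  0.07  ]
 [ 0.5831 -0.0662  0.07  ]
 [ 0.4706 -0.0612  0.07  ]
 [ 0.6088  0.181   0.07  ]
 [ 0.4721  0.1905  0.07  ]
 [ 0.5937 -0.0776  0.07  ]
 [ 0.4579 -0.0723  0.07  ]]
[ 0.53317636  0.05519282 -0.05529798] -3.168340975540893 [[0.2, 0.3], [-0.1, -1.6], [-0.5, 0.5], [0.1, 1.7], [-5.8, -4.5], [5.1, -7.1], [-4.5, 4.5], [5.5, 6.2]]
[ 0.53317636  0.05519282 -0.05529798  1.03100879]
block far top [[ 0.5809 -0.016   0.2472]
 [ 0.5796 -0.0401  0.2472]] 0.02409919973794877
scene 227 282 139 213
[ 0.5274 -0.0349 -0.0976] -5.593035863773707 0.17327161133289337
side 245 291 108 164
[ 0.5264 -0.032  -0.1327] -7.601223748786485 0.13416989147663116
wrist 250 316 142 354
```

The crate pose agrees from two views: centre (0.533, 0.055), yaw −3.2°. The block is aligned within about 1 mm, so I'm lowering it.

```bash
python3 -m inch '[{"dp":[0,0,0.025],"twist":0,"claw":0.02},{"dp":[0,0,0.025],"twist":0,"claw":0.02},{"dp":[0,0,0.02],"twist":0,"claw":0.02},{"dp":[0,0,0.02],"twist":0,"claw":0.02},{"dp":[0,0,0.015],"twist":0,"claw":0.02},{"dp":[0,0,0.008],"twist":0,"claw":0.02},{"dp":[0,0,0],"twist":0,"claw":0.02}]'
python3 -m inch '[{"dp":[0,0,0.004],"twist":0,"claw":0.02},{"dp":[0,0,0.004],"twist":0,"claw":0.02},{"dp":[0,0,0],"twist":0,"claw":0.02}]'
```

```text
t: 7.6
ee_pos: [0.5281, -0.0255, 0.1042]
ee_rot: [1.0, -0.028, -0.001, -0.0]
contact_force: [-0.1, -0.7, -2.9]
width: 0.279
t: 7.9
ee_pos: [0.5288, -0.0252, 0.097]
ee_rot: [1.0, -0.028, 0.0, 0.0]
contact_force: [0.0, -0.9, -3.1]
width: 0.275
```

```bash
python3 -m inch '[{"dp":[0,0,0.002],"twist":0,"claw":0.02},{"dp":[0,0,0.001],"twist":0,"claw":0.02},{"dp":[0,0,0],"twist":0,"claw":0.02}]'
python3 - <<'E'
from h import *
snap('scene','s6.png'); d=snap('wrist','w6.png'); s=arm.read_state(); print(s['ee_pos'],s['contact_force'],s['wrist_torque'],s['t'])
E
```

```text
t: 8.2
ee_pos: [0.529, -0.0251, 0.0947]
ee_rot: [1.0, -0.028, 0.0, -0.0]
contact_force: [-1.4, -1.0, 4.1]
width: 0.283
[ 0.52900547 -0.02505907  0.09470515] [-3.67527883  1.24111389  6.66134422] [ 0.06559532  0.49958556 -0.02178742] 8.3
```

View pics/w6.png

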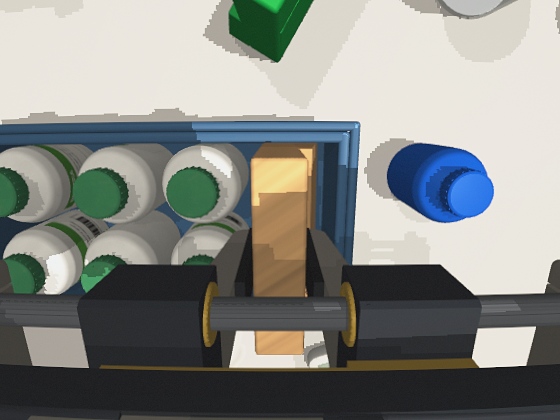

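The block is on the floor (+7 N). I'll ease up slightly, then push toward +y.

```bash
python3 -m inch '[{"dp":[0,-0.001,-0.001],"twist":0,"claw":0.02},{"dp":[0,-0.003,0],"twist":0,"claw":0.02},{"dp":[0,-0.003,0],"twist":0,"claw":0.02},{"dp":[0,-0.003,0],"twist":0,"claw":0.02},{"dp":[0,-0.003,0],"twist":0,"claw":0.02},{"dp":[0,-0.003,0],"twist":0,"claw":0.02},{"dp":[0,-0.002,0],"twist":0,"claw":0.02},{"dp":[0,-0.002,0],"twist":0,"claw":0.02}]'
python3 -m inch '[{"dp":[0,-0.002,0],"twist":0,"claw":0.02},{"dp":[0,-0.002,0],"twist":0,"claw":0.02}]'
```

```text
t: 9.1
ee_pos: [0.5298, -0.005, 0.095]
ee_rot: [1.0, -0.028, -0.0, 0.0]
contact_force: [0.9, -1.9, -2.9]
width: 0.281
t: 9.3
ee_pos: [0.53, -0.0011, 0.095]
ee_rot: [1.0, -0.028, -0.0, 0.0]
contact_force: [-0.5, -1.2, -3.6]
width: 0.278
```

```bash
python3 -m inch '[{"dp":[0,-0.0015,0.0005],"twist":0,"claw":0.02},{"dp":[0,-0.0015,0],"twist":0,"claw":0.02}]'
python3 -m inch '[{"dp":[0,-0.001,0],"twist":0,"claw":0.02},{"dp":[0,-0.001,0],"twist":0,"claw":0.02}]'
python3 -m inch '[{"dp":[0,-0.001,0],"twist":0,"claw":0.02},{"dp":[0,-0.001,0],"twist":0,"claw":0.02}]'
```

```text
t: 9.5
ee_pos: [0.5305, 0.0017, 0.0947]
ee_rot: [1.0, -0.028, 0.0, 0.0]
contact_force: [0.2, -4.1, -1.9]
width: 0.281
t: 9.7
ee_pos: [0.5307, 0.0037, 0.0947]
ee_rot: [1.0, -0.028, 0.0, 0.0]
contact_force: [0.1, -5.7, 0.1]
width: 0.283
t: 9.9
ee_pos: [0.5307, 0.0056, 0.0947]
ee_rot: [1.0, -0.028, 0.0, 0.0]
contact_force: [-0.1, -5.1, 1.3]
width: 0.28
```

Run:
```python
from h import *
snap('scene','s7.png'); s=arm.read_state(); print(s['ee_pos'],s['contact_force'],s['wrist_torque'],s['t'])
```

```text
[0.53072305 0.00574386 0.09473682] [ 0.29088116 -5.69765787  1.09629668] [-1.14522954  0.06063015 -0.0027338 ] 9.95
```

View pics/s7.png

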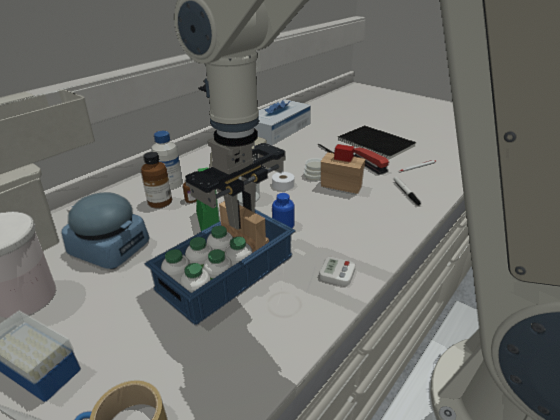

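Bottles are upright and sliding at about 5 N. Continuing until the force rises against the end wall.

```bash
python3 -m inch '[{"dp":[0,-0.001,0],"twist":0,"claw":0.02}]'; python3 -m inch '[{"dp":[0,-0.001,0],"twist":0,"claw":0.02}]'
```

```text
t: 10.05
ee_pos: [0.5307, 0.0065, 0.0947]
ee_rot: [1.0, -0.028, 0.0, 0.0]
contact_force: [-0.8, -5.8, 1.2]
width: 0.277
t: 10.15
ee_pos: [0.5308, 0.0076, 0.0947]
ee_rot: [1.0, -0.028, 0.0, 0.0]
contact_force: [-0.8, -6.3, 2.4]
width: 0.28
```

```bash
python3 -m inch '[{"dp":[0,-0.001,0],"twist":0,"claw":0.02}]';python3 -m inch '[{"dp":[0,0,0],"twist":0,"claw":0.02}]'
```

```text
t: 10.25
ee_pos: [0.5308, 0.0081, 0.0948]
ee_rot: [1.0, -0.028, 0.0, 0.001]
contact_force: [0.0, -11.0, 2.9]
width: 0.279
t: 10.35
ee_pos: [0.5308, 0.0081, 0.0947]
ee_rot: [1.0, -0.028, 0.0, 0.001]
contact_force: [-0.8, -8.8, 1.4]
width: 0.282
```

```bash
python3 -m inch '[{"dp":[0,-0.001,0],"twist":0,"claw":0.02},{"dp":[0,0,0],"twist":0,"claw":0.02}]'; python3 -m inch '[{"dp":[0,-0.001,0],"twist":0,"claw":0.02},{"dp":[0,0,0],"twist":0,"claw":0.02}]'
```

```text
t: 10.55
ee_pos: [0.5308, 0.0083, 0.0948]
ee_rot: [1.0, -0.027, 0.0, 0.001]
contact_force: [-1.3, -12.7, 1.9]
width: 0.28
t: 10.75
ee_pos: [0.5308, 0.0086, 0.0949]
ee_rot: [1.0, -0.027, 0.0, 0.002]
contact_force: [-1.9, -17.4, 3.4]
width: 0.28
```

Seated: 17 N with no further travel. I'll relax the push, open and rise.

```bash
python3 -m inch '[{"dp":[0,0.0015,0],"twist":0,"claw":0.02},{"dp":[0,0.0015,0],"twist":0,"claw":0.02}]'; python3 -m inch '[{"dp":[0,0,0],"twist":0,"claw":0.045},{"dp":[0,0,0],"twist":0,"claw":0.045},{"dp":[0,0,0],"twist":0,"claw":0.045}]'; python3 -m inch '[{"dp":[0,0,-0.01],"twist":0,"claw":0.045},{"dp":[0,0,-0.03],"twist":0,"claw":0.045},{"dp":[0,0,-0.04],"twist":0,"claw":0.045},{"dp":[0,0,-0.04],"twist":0,"claw":0.05},{"dp":[0,0,0],"twist":0,"claw":0.05}]'
python3 - <<'E'
from h import *
for c in ('scene','side','wrist'):
    d=snap(c,c+'8.png'); np.savez(c+'8.npz',**d)
s=arm.read_state(); print(s['ee_pos'],s['contact_force'],s['t'])
E
python3 -c "
import cv2
im=cv2.imread('pics/scene8.png')[190:320,130:310];cv2.imwrite('pics/scene8c.png',cv2.resize(im,None,fx=4,fy=4,interpolation=2))"
```

```text
t: 10.95
ee_pos: [0.5307, 0.0077, 0.0947]
ee_rot: [1.0, -0.028, 0.0, -0.0]
contact_force: [-0.7, -0.1, 1.1]
width: 0.275
t: 11.25
ee_pos: [0.5306, 0.0083, 0.0945]
ee_rot: [1.0, -0.028, 0.0, -0.0]
contact_force: [-0.3, 0.7, -0.5]
width: 0.481
t: 11.75
ee_pos: [0.5339, 0.0081, 0.2206]
ee_rot: [1.0, -0.028, 0.005, -0.0]
contact_force: [1.0, -0.2, -0.2]
width: 0.544
[0.53028956 0.00793553 0.21452889] [ 0.33664825 -0.56737644 -0.26426139] 11.9
```

View pics/wrist8.png

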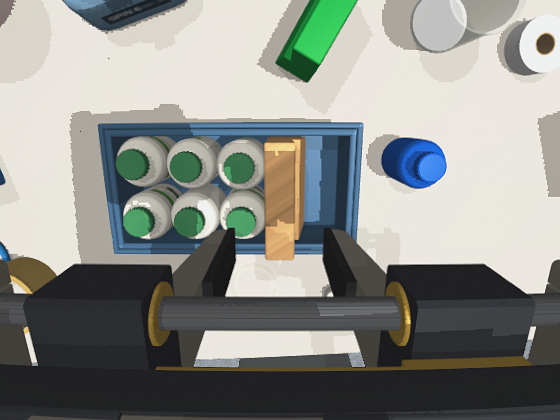

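View pics/scene8c.png

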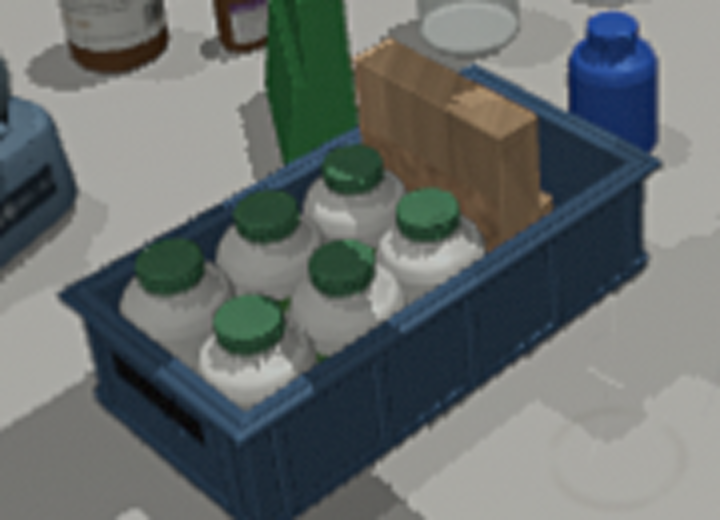

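The filler stands upright against the six upright bottles, with the gap at image columns 300–350. Next the wedge.

```bash
python3 -m inch '[{"dp":[0.0041,0.0485,0],"twist":0,"claw":0.075},{"dp":[0.0041,0.0485,0],"twist":0,"claw":0.075},{"dp":[0.0041,0.0485,0],"twist":0,"claw":0.075},{"dp":[0.0041,0.0485,0],"twist":0,"claw":0.075},{"dp":[0.0041,0.0485,0],"twist":0,"claw":0.075},{"dp":[0.0041,0.0485,0],"twist":0,"claw":0.075},{"dp":[0.0041,0.0485,0],"twist":0,"claw":0.075},{"dp":[0.0041,0.0485,0],"twist":0,"claw":0.075}]'
python3 -m inch '[{"dp":[0,0,0],"twist":-8.4,"claw":0.075},{"dp":[0,0,0],"twist":-8.4,"claw":0.075},{"dp":[0,0,0],"twist":-8.4,"claw":0.075},{"dp":[0,0,0],"twist":-8.4,"claw":0.075},{"dp":[0,0,0],"twist":-8.4,"claw":0.075},{"dp":[0,0,0],"twist":-8.4,"claw":0.075},{"dp":[0,0,0],"twist":-8.4,"claw":0.075},{"dp":[0,0,0],"twist":-8.4,"claw":0.075}]'
python3 -m inch '[{"dp":[0,0,0],"twist":-8.4,"claw":0.075},{"dp":[0,0,0],"twist":-8.4,"claw":0.075},{"dp":[0,0,0],"twist":-8.4,"claw":0.075},{"dp":[0,0,0],"twist":-8.4,"claw":0.075},{"dp":[0,0,0],"twist":-8.4,"claw":0.075},{"dp":[0,0,0],"twist":0,"claw":0.075},{"dp":[0,0,0],"twist":0,"claw":0.075}]'
python3 - <<'E'
from h import *
d=snap('wrist','w9.png'); np.savez('w9.npz',**d)
s=arm.read_state(); print(s['ee_pos'],s['ee_rot'],s['qpos'],s['t'])
E
```

```text
t: 12.7
ee_pos: [0.5406, -0.3828, 0.2125]
ee_rot: [1.0, -0.028, -0.001, -0.001]
contact_force: [0.7, 0.3, 0.3]
width: 0.816
t: 13.5
ee_pos: [0.5408, -0.3807, 0.2123]
ee_rot: [0.846, 0.533, -0.001, -0.002]
contact_force: [-0.2, 0.9, 0.3]
width: 0.817
t: 14.2
ee_pos: [0.5411, -0.3809, 0.2131]
ee_rot: [0.604, 0.797, -0.0, -0.001]
contact_force: [0.2, 0.3, 0.4]
width: 0.817
[ 0.54131805 -0.38109727  0.21349258] [ 6.03455684e-01  7.97396117e-01  5.00609682e-06 -8.18318064e-04] [-6.15716838e-01  4.11944462e-01  1.54804876e+00  6.75631988e-05
  1.18323490e+00 -8.90882750e-01] 14.25
```

View pics/w9.png

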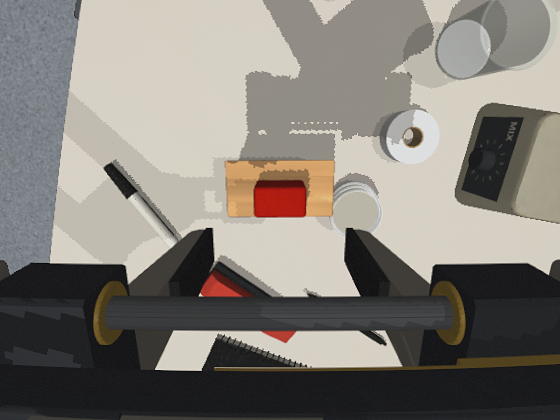

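Run:
```python
from fit import *
from crate import back
W=dict(np.load('w9.npz'))
print(proj(W,np.array([[.5413,-.3811,.118]])).round(1))
print(back(W,[(254,188),(306,188),(254,216.5),(306,216.5)],.118).round(4))
im=cv2.cvtColor(W['frame'],cv2.COLOR_RGB2BGR); draw(W,'wedge',[.5419,-.3828,np.radians(16.2)],im)
cv2.imwrite('pics/w9f.png',cv2.resize(im[140:260,200:360],None,fx=4,fy=4,interpolation=cv2.INTER_NEAREST))
```

```text
[[279.2 202.7]]
[[ 0.5172 -0.3745  0.118 ]
 [ 0.5598 -0.3625  0.118 ]
 [ 0.5235 -0.399   0.118 ]
 [ 0.5671 -0.3867  0.118 ]]
```

View pics/w9f.png

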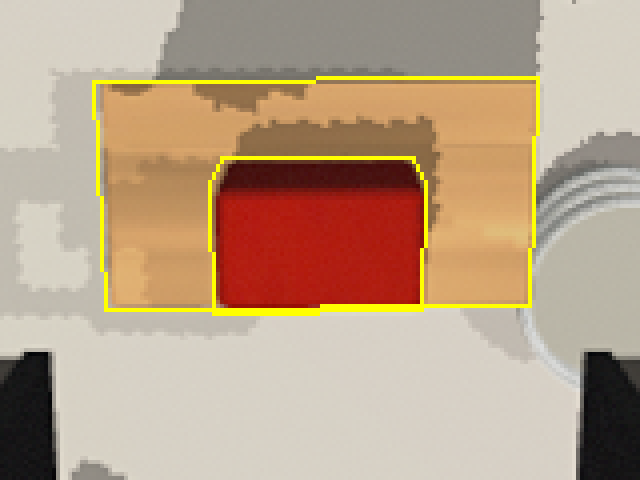

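The fit overlays precisely. Descending onto the red tongue.

```bash
python3 -m inch '[{"dp":[0.0,0,0.025],"twist":0,"claw":0.075},{"dp":[0,0.0005,0.025],"twist":0,"claw":0.075},{"dp":[0,0,0.025],"twist":0,"claw":0.075},{"dp":[0,0,0.025],"twist":0,"claw":0.075},{"dp":[0,0,0.015],"twist":0,"claw":0.075},{"dp":[0,0,0.009],"twist":0,"claw":0.075},{"dp":[0,0,0],"twist":0,"claw":0.075}]' 45
python3 -m inch '[{"dp":[0,0,0],"twist":0,"claw":0.035},{"dp":[0,0,0],"twist":0,"claw":0.035},{"dp":[0,0,0],"twist":0,"claw":0.035},{"dp":[0,0,0],"twist":0,"claw":0.035},{"dp":[0,0,0],"twist":0,"claw":0.035}]' 45
```

```text
t: 14.95
ee_pos: [0.5417, -0.381, 0.0895]
ee_rot: [0.602, 0.798, -0.0, -0.001]
contact_force: [0.4, -0.2, -0.1]
width: 0.817
t: 15.45
ee_pos: [0.5424, -0.3816, 0.0913]
ee_rot: [0.602, 0.799, -0.0, 0.001]
contact_force: [-1.9, 0.2, 4.2]
width: 0.495
```

```bash
python3 -m inch '[{"dp":[0,0,-0.02],"twist":0,"claw":0.035},{"dp":[0,0,-0.03],"twist":0,"claw":0.035},{"dp":[0,0,-0.03],"twist":6.4,"claw":0.035},{"dp":[0,0,-0.03],"twist":6.4,"claw":0.035},{"dp":[0,0,-0.03],"twist":6.3,"claw":0.035},{"dp":[0,0,0],"twist":0,"claw":0.035}]'
python3 -m inch '[{"dp":[0.0428,-0.0042,0],"twist":0,"claw":0.035},{"dp":[0.0428,-0.0042,0],"twist":0,"claw":0.035},{"dp":[0.0428,-0.0042,0],"twist":0,"claw":0.035},{"dp":[0.0428,-0.0042,0],"twist":0,"claw":0.035},{"dp":[0.0428,-0.0042,0],"twist":0,"claw":0.035},{"dp":[0.0428,-0.0042,0],"twist":0,"claw":0.035},{"dp":[0.0428,-0.0042,0],"twist":0,"claw":0.035},{"dp":[0.0428,-0.0042,0],"twist":0,"claw":0.035}]'
python3 -m inch '[{"dp":[0,0,0],"twist":0,"claw":0.035},{"dp":[0,0,0],"twist":0,"claw":0.035}]'
python3 - <<'E'
from h import *
for c in ('scene','side','wrist'):
    d=snap(c,c+'10.png'); np.savez(c+'10.npz',**d)
s=arm.read_state(); print(s['ee_pos'],s['ee_rot'],s['contact_force'],s['t'])
E
```

```text
t: 16.05
ee_pos: [0.544, -0.3825, 0.2349]
ee_rot: [0.727, 0.687, 0.001, 0.003]
contact_force: [1.0, -0.3, -1.8]
width: 0.5
t: 16.85
ee_pos: [0.5259, -0.0358, 0.229]
ee_rot: [0.725, 0.689, -0.001, -0.001]
contact_force: [0.9, 0.6, -2.7]
width: 0.501
t: 17.05
ee_pos: [0.5265, -0.0368, 0.2293]
ee_rot: [0.724, 0.689, -0.001, -0.0]
contact_force: [0.6, 0.7, -2.2]
width: 0.496
[ 0.52690842 -0.03858301  0.22987913] [ 7.26028598e-01  6.87664347e-01 -4.21751773e-04 -2.06086469e-04] [-0.38185893 -0.29247462 -3.02071159] 17.2
```

View pics/wrist10.png

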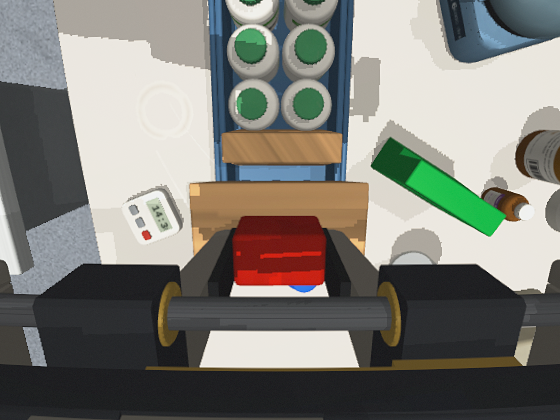

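View pics/side10.png

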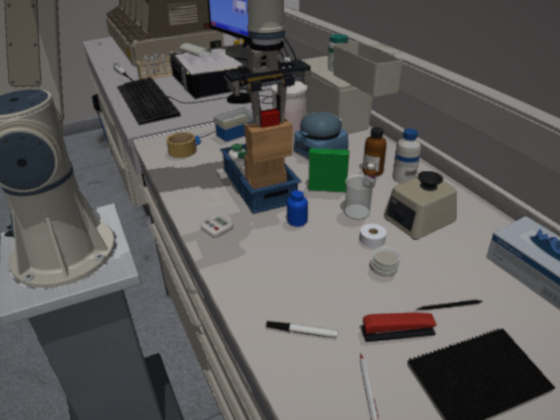

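Run:
```python
import cv2
im=cv2.imread('pics/wrist10.png')
cv2.imwrite('pics/w10c.png',cv2.resize(im[110:260,180:380],None,fx=4,fy=4,interpolation=cv2.INTER_NEAREST))
```

```text
(no output)
```

View pics/w10c.png

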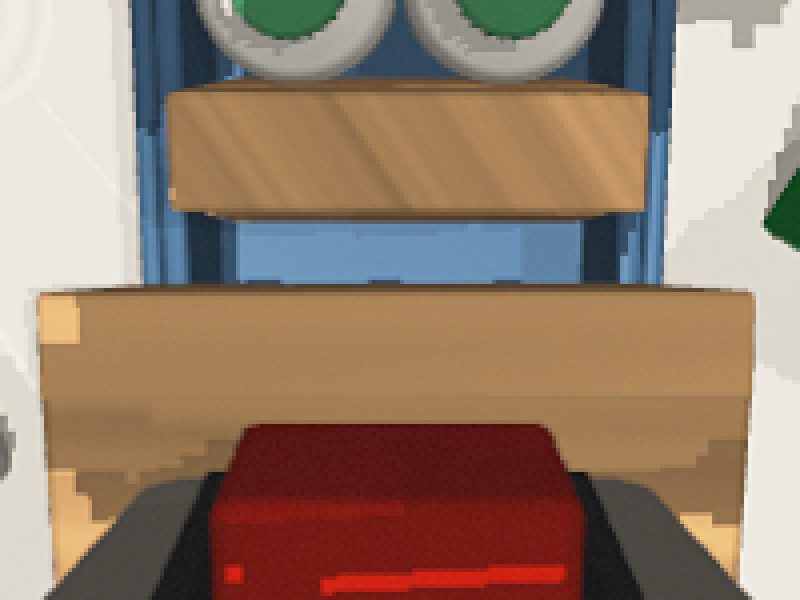

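Run:
```python
from crate import *
W=dict(np.load('wrist10.npz')); c=np.array([.5332,.0552]);a=np.radians(-3.17)
R=np.array([[np.cos(a),-np.sin(a)],[np.sin(a),np.cos(a)]])
for n,z,uv in (('wedge',.140+.084,[(189.5,183),(368.8,183)]),('wallinner',.07,[(227.5,180),(335.5,180)]),('filler',.124,[(222.5,162.5),(341.3,162.5),(221.8,133.3),(342.5,133.8)])):
    B=back(W,uv,z)[:,:2]; print(n,(((B-c)@R)*1e3).round(1).tolist())
T=np.array([.5269,-.0386]);print('tcp',((T-c)@R*1e3).round(1))
```

```text
wedge [[-51.7, -59.8], [49.6, -59.7]]
wallinner [[-55.4, -85.9], [58.4, -85.7]]
filler [[-50.3, -60.7], [53.0, -60.5], [-49.9, -35.8], [52.9, -36.0]]
tcp [ -1.1 -94. ]
```

Wedge needs about +2 mm in x and +1 mm in y. Correcting that and lowering toward the mouth of the gap.

```bash
python3 -m inch '[{"dp":[0.001,0.002,0.015],"twist":0,"claw":0.035},{"dp":[0,0,0.018],"twist":0,"claw":0.035},{"dp":[0,0,0.012],"twist":0,"claw":0.035},{"dp":[0,0,0.005],"twist":0,"claw":0.035},{"dp":[0,0,0],"twist":0,"claw":0.035}]'
python3 - <<'E'
from h import *
for c in ('scene','side','wrist'):
    d=snap(c,c+'11.png'); np.savez(c+'11.npz',**d)
s=arm.read_state(); print(s['ee_pos'],s['ee_rot'],s['contact_force'],s['t'])
a=cv2.imread('pics/side11.png')[90:220,200:320];b=cv2.imread('pics/scene11.png')[140:330,130:310]
cv2.imwrite('pics/m11.png',np.hstack([cv2.resize(a,(369,400)),cv2.resize(b,(379,400))]))
E
```

```text
t: 17.7
ee_pos: [0.5288, -0.0372, 0.1799]
ee_rot: [0.726, 0.687, -0.0, -0.0]
contact_force: [0.7, 1.1, -2.5]
width: 0.497
[ 0.52968407 -0.03689016  0.18119586] [7.26040861e-01 6.87651368e-01 3.34115584e-04 3.89743076e-04] [-0.1102606  -0.4245207  -2.47676765] 17.85
```

View pics/m11.png

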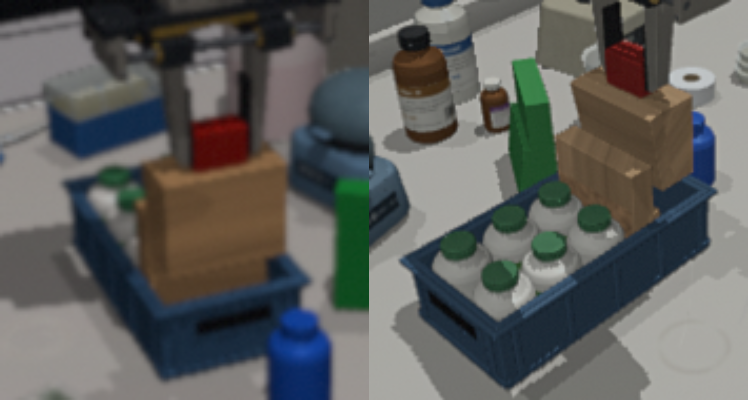

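View pics/wrist11.png

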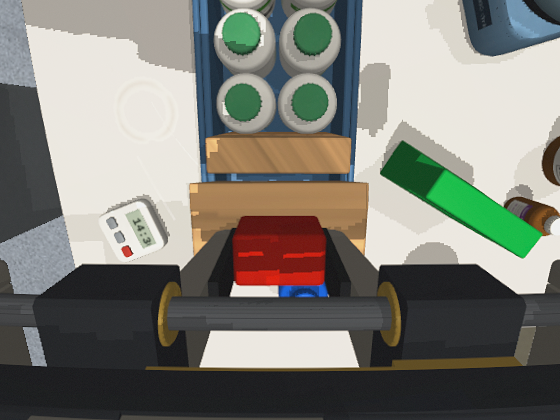

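Looks aligned. Continuing down in guarded steps.

```bash
python3 -m inch '[{"dp":[0,0,0.006],"twist":0,"claw":0.035},{"dp":[0,0,0.006],"twist":0,"claw":0.035}]'; python3 -m inch '[{"dp":[0,0,0.004],"twist":0,"claw":0.035},{"dp":[0,0,0.003],"twist":0,"claw":0.035}]'
python3 -m inch '[{"dp":[0,0,0.003],"twist":0,"claw":0.035},{"dp":[0,0,0.002],"twist":0,"claw":0.035}]'
```

```text
t: 18.05
ee_pos: [0.5296, -0.0366, 0.1687]
ee_rot: [0.726, 0.688, 0.0, 0.0]
contact_force: [0.2, -0.0, -2.8]
width: 0.494
t: 18.25
ee_pos: [0.5289, -0.0366, 0.161]
ee_rot: [0.726, 0.688, -0.0, -0.0]
contact_force: [-0.6, -1.1, -2.1]
width: 0.5
t: 18.45
ee_pos: [0.5291, -0.0367, 0.1562]
ee_rot: [0.726, 0.688, -0.0, -0.0]
contact_force: [-0.4, -0.3, -2.1]
width: 0.5
```

```bash
python3 -m inch '[{"dp":[0,0,0.003],"twist":0,"claw":0.035},{"dp":[0,0,0.003],"twist":0,"claw":0.035}]'; python3 -m inch '[{"dp":[0,0,0.003],"twist":0,"claw":0.035},{"dp":[0,0,0.003],"twist":0,"claw":0.035}]'; python3 -m inch '[{"dp":[0,0,0.002],"twist":0,"claw":0.035},{"dp":[0,0,0.002],"twist":0,"claw":0.035}]'
```

```text
t: 18.65
ee_pos: [0.5293, -0.0367, 0.1504]
ee_rot: [0.726, 0.688, 0.0, 0.0]
contact_force: [0.4, 0.4, -2.6]
width: 0.498
t: 18.85
ee_pos: [0.5294, -0.037, 0.1445]
ee_rot: [0.726, 0.688, -0.0, 0.0]
contact_force: [-0.3, -2.8, -0.6]
width: 0.496
t: 19.05
ee_pos: [0.5294, -0.037, 0.1405]
ee_rot: [0.726, 0.688, -0.0, 0.0]
contact_force: [-0.9, -3.5, 0.3]
width: 0.501
```

Touching the slope (−3.5 N in y). Yielding toward the wall while going down.

```bash
python3 -m inch '[{"dp":[-0.001,0,0.002],"twist":0,"claw":0.035},{"dp":[-0.001,0,0.002],"twist":0,"claw":0.035}]'; python3 -m inch '[{"dp":[-0.0007,0,0.002],"twist":0,"claw":0.035},{"dp":[-0.0005,0,0.002],"twist":0,"claw":0.035}]'
```

```text
t: 19.25
ee_pos: [0.529, -0.0385, 0.1363]
ee_rot: [0.726, 0.688, 0.0, -0.0]
contact_force: [-0.2, -0.1, -2.2]
width: 0.499
t: 19.45
ee_pos: [0.5289, -0.0397, 0.1323]
ee_rot: [0.726, 0.688, 0.0, -0.0]
contact_force: [-0.1, 0.9, -1.5]
width: 0.497
```

```bash
python3 -m inch '[{"dp":[-0.0005,0,0.002],"twist":0,"claw":0.035},{"dp":[0,0,0.002],"twist":0,"claw":0.035}]'; python3 -m inch '[{"dp":[0,0,0.002],"twist":0,"claw":0.035},{"dp":[0,0,0],"twist":0,"claw":0.035}]'
```

```text
t: 19.65
ee_pos: [0.529, -0.0399, 0.1284]
ee_rot: [0.726, 0.688, 0.0, -0.0]
contact_force: [1.0, 2.2, 0.1]
width: 0.496
t: 19.85
ee_pos: [0.529, -0.04, 0.1262]
ee_rot: [0.726, 0.688, 0.0, -0.0]
contact_force: [1.7, 3.1, -4.9]
width: 0.497
```

```bash
python3 -m inch '[{"dp":[0.0003,0,0.002],"twist":0,"claw":0.035},{"dp":[0,0,0.002],"twist":0,"claw":0.035}]'; python3 -m inch '[{"dp":[0,0,0.002],"twist":0,"claw":0.035},{"dp":[0,0,0],"twist":0,"claw":0.035}]'
```

```text
t: 20.05
ee_pos: [0.5294, -0.0399, 0.1229]
ee_rot: [0.726, 0.688, 0.0, 0.0]
contact_force: [-0.7, 5.5, 5.7]
width: 0.495
t: 20.25
ee_pos: [0.5296, -0.0399, 0.121]
ee_rot: [0.726, 0.688, 0.001, 0.0]
contact_force: [0.4, 5.1, 4.2]
width: 0.494
```

```bash
python3 -m inch '[{"dp":[0,0,0.002],"twist":0,"claw":0.035},{"dp":[0,0,0],"twist":0,"claw":0.035}]'; python3 -m inch '[{"dp":[0,0,0.001],"twist":0,"claw":0.035},{"dp":[0,0,0],"twist":0,"claw":0.035}]'
```

```text
t: 20.45
ee_pos: [0.5299, -0.0398, 0.12]
ee_rot: [0.726, 0.688, 0.001, 0.0]
contact_force: [-2.9, 5.6, 15.0]
width: 0.497
t: 20.65
ee_pos: [0.5299, -0.0398, 0.1198]
ee_rot: [0.726, 0.688, 0.001, 0.001]
contact_force: [-4.9, 6.0, 25.4]
width: 0.496
```

It resists at 25 N, about 24 mm above the floor. I'll open and look, then press again from the top with shut fingers.

```bash
python3 -m inch '[{"dp":[0,0,0],"twist":0,"claw":0.06},{"dp":[0,0,0],"twist":0,"claw":0.075},{"dp":[0,0,0],"twist":0,"claw":0.075},{"dp":[0,0,0],"twist":0,"claw":0.075}]'
python3 -m inch '[{"dp":[0,0,-0.015],"twist":0,"claw":0.075},{"dp":[0,0,-0.03],"twist":0,"claw":0.075},{"dp":[0,0,-0.03],"twist":0,"claw":0.075},{"dp":[0,0,-0.01],"twist":0,"claw":0.0},{"dp":[0,0,0],"twist":0,"claw":0.0},{"dp":[0,0,0],"twist":0,"claw":0.0}]'
python3 - <<'E'
from h import *
for c in ('scene','side','wrist'):
    d=snap(c,c+'12.png'); np.savez(c+'12.npz',**d)
s=arm.read_state(); print(s['ee_pos'],s['ee_rot'],s['contact_force'],s['t'],s['width'])
a=cv2.imread('pics/side12.png')[90:220,200:320];b=cv2.imread('pics/scene12.png')[140:330,130:310]
cv2.imwrite('pics/m12.png',np.hstack([cv2.resize(a,(369,400)),cv2.resize(b,(379,400))]))
E
```

```text
t: 21.05
ee_pos: [0.5288, -0.0403, 0.1172]
ee_rot: [0.726, 0.688, -0.0, -0.0]
contact_force: [0.8, 0.8, 0.3]
width: 0.809
t: 21.65
ee_pos: [0.5284, -0.0401, 0.2014]
ee_rot: [0.726, 0.688, -0.0, -0.0]
contact_force: [-0.7, -0.9, -0.1]
width: 0.584
[ 0.52811834 -0.03999989  0.20103049] [ 0.72596191  0.68773381 -0.0008373  -0.00090248] [0.27750534 0.09685729 1.15758277] 21.8 0.44619929827921756
```

View pics/m12.png

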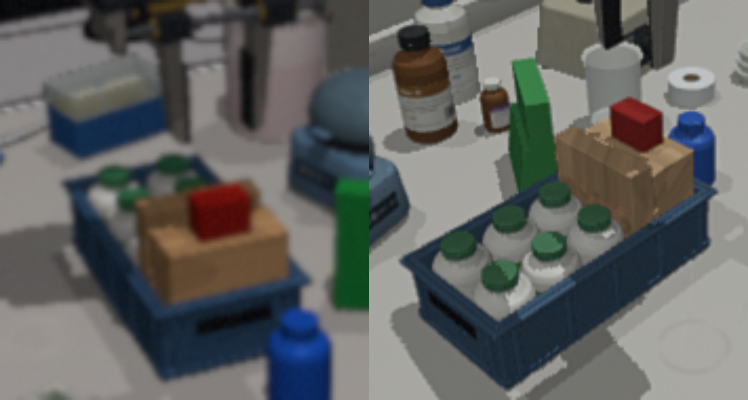

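View pics/wrist12.png

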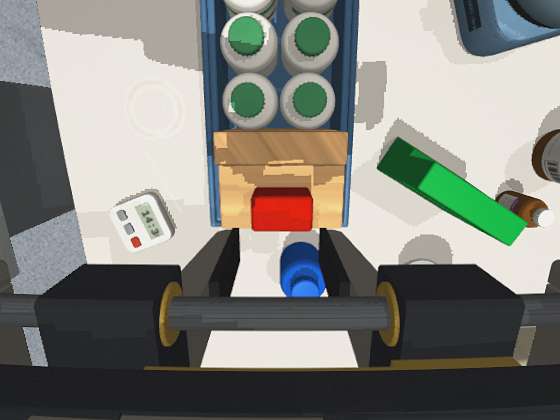

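Wedge seated square, filler against the bottles, all upright. Pressing down on the tongue top with shut fingers.

```bash
python3 -m inch '[{"dp":[0,0,0],"twist":0,"claw":0.0},{"dp":[0,0,0],"twist":0,"claw":0.0},{"dp":[0,0,0],"twist":0,"claw":0.0},{"dp":[0,0,0.015],"twist":0,"claw":0.0},{"dp":[0,0,0.015],"twist":0,"claw":0.0},{"dp":[0,0,0.012],"twist":0,"claw":0.0},{"dp":[0,0,0.005],"twist":0,"claw":0.0},{"dp":[0,0,0],"twist":0,"claw":0.0}]'; python3 -m inch '[{"dp":[0,0,0.002],"twist":0,"claw":0.0},{"dp":[0,0,0.001],"twist":0,"claw":0.0}]'; python3 -m inch '[{"dp":[0,0,0.002],"twist":0,"claw":0.0},{"dp":[0,0,0],"twist":0,"claw":0.0}]'
```

```text
t: 22.6
ee_pos: [0.5286, -0.04, 0.1549]
ee_rot: [0.726, 0.688, -0.0, -0.001]
contact_force: [1.0, -0.1, -0.5]
width: 0.004
t: 22.8
ee_pos: [0.5294, -0.0401, 0.1529]
ee_rot: [0.726, 0.688, 0.0, 0.0]
contact_force: [-0.0, -0.9, 0.6]
width: 0.004
t: 23.0
ee_pos: [0.529, -0.0401, 0.1506]
ee_rot: [0.726, 0.688, 0.0, 0.0]
contact_force: [-0.4, -0.6, -0.3]
width: 0.004
```

```bash
python3 -m inch '[{"dp":[0,0,0.001],"twist":0,"claw":0.0},{"dp":[0,0,0.001],"twist":0,"claw":0.0}]'; python3 -m inch '[{"dp":[0,0,0.001],"twist":0,"claw":0.0},{"dp":[0,0,0],"twist":0,"claw":0.0}]'; python3 -m inch '[{"dp":[0,0,0.001],"twist":0,"claw":0.0},{"dp":[0,0,0],"twist":0,"claw":0.0}]'
```

```text
t: 23.2
ee_pos: [0.5291, -0.0401, 0.1486]
ee_rot: [0.726, 0.688, 0.0, 0.0]
contact_force: [0.4, -0.2, 0.7]
width: 0.006
t: 23.4
ee_pos: [0.5289, -0.04, 0.1474]
ee_rot: [0.726, 0.688, -0.0, -0.0]
contact_force: [0.2, 0.2, -0.5]
width: 0.006
t: 23.6
ee_pos: [0.5291, -0.0401, 0.1471]
ee_rot: [0.726, 0.688, 0.0, 0.0]
contact_force: [-1.9, -0.3, 5.5]
width: 0.007
```

```bash
python3 -m inch '[{"dp":[0,0,0.001],"twist":0,"claw":0.0},{"dp":[0,0,0],"twist":0,"claw":0.0}]'; python3 -m inch '[{"dp":[0,0,0.001],"twist":0,"claw":0.0},{"dp":[0,0,0],"twist":0,"claw":0.0}]'
```

```text
t: 23.8
ee_pos: [0.5293, -0.04, 0.147]
ee_rot: [0.726, 0.688, 0.0, 0.0]
contact_force: [-4.8, 1.3, 15.8]
width: 0.004
t: 24.0
ee_pos: [0.5295, -0.04, 0.1468]
ee_rot: [0.726, 0.688, 0.0, 0.0]
contact_force: [-7.1, 0.8, 24.2]
width: 0.005
```

It holds at 24 N with only about 0.3 mm of travel. Releasing and checking.

```bash
python3 -m inch '[{"dp":[0,0,-0.003],"twist":0,"claw":0.0},{"dp":[0,0,-0.02],"twist":0,"claw":0.0},{"dp":[0,0,-0.04],"twist":0,"claw":0.0},{"dp":[-0.01,0,-0.04],"twist":0,"claw":0.0},{"dp":[-0.02,0,-0.02],"twist":0,"claw":0.0},{"dp":[0,0,0],"twist":0,"claw":0.0},{"dp":[0,0,0],"twist":0,"claw":0.0},{"dp":[0,0,0],"twist":0,"claw":0.0}]'
python3 - <<'E'
from h import *
from fit import *
for c in ('scene','side','wrist'):
    d=snap(c,c+'13.png')
    for n in ('filler','wedge','beaker','timer','bottle_1'):
        print(c,n,[(np.round(r['xyz'],3).tolist(),round(r['conf'],2)) for r in search_frame(c,n)])
    for z in (.029,):
        im=cv2.imread(f'pics/{c}13.png'); draw(d,'wedge',[.5290,-.0420,np.radians(-3.2)],im,z=z); draw(d,'filler',[.5302,-.0015,np.radians(-3.2)],im,(255,0,255),z=.006); cv2.imwrite(f'pics/{c}13f.png',im)
s=arm.read_state(); print(s['ee_pos'],s['contact_force'],s['t'])
a=cv2.imread('pics/side13f.png')[90:220,200:320];b=cv2.imread('pics/scene13f.png')[140:330,130:310]
cv2.imwrite('pics/m13.png',np.hstack([cv2.resize(a,(369,400)),cv2.resize(b,(379,400))]))
E
```

```text
t: 24.8
ee_pos: [0.5265, -0.0694, 0.2659]
ee_rot: [0.726, 0.688, -0.001, -0.001]
contact_force: [0.7, 0.4, -0.8]
width: 0.007
scene filler [([0.515, 0.019, 0.102], 0.91), ([0.655, -0.023, 0.074], 0.58)]
scene wedge [([0.505, -0.024, 0.112], 0.83)]
scene beaker [([0.693, -0.169, 0.07], 0.9)]
scene timer [([0.356, -0.074, 0.015], 0.56)]
scene bottle_1 [([0.53, -0.134, 0.068], 0.96), ([0.55, 0.057, 0.072], 0.83), ([0.497, 0.106, 0.071], 0.81), ([0.559, 0.152, 0.069], 0.78), ([0.556, 0.109, 0.071], 0.63), ([0.499, 0.058, 0.069], 0.63), ([0.499, 0.159, 0.07], 0.6)]
side filler [([0.683, -0.058, 0.07], 0.7), ([0.497, 0.002, 0.117], 0.51)]
side wedge [([0.523, -0.053, 0.11], 0.62)]
side beaker [([0.691, -0.193, 0.062], 0.82)]
side timer [([0.359, -0.094, 0.021], 0.89)]
side bottle_1 [([0.544, -0.161, 0.054], 0.95), ([0.493, 0.09, 0.072], 0.68), ([0.555, 0.138, 0.079], 0.57)]
wrist filler [([0.678, -0.04, 0.117], 0.7), ([0.53, 0.006, 0.127], 0.66), ([0.363, -0.077, 0.016], 0.45)]
wrist wedge [([0.533, -0.036, 0.114], 0.78)]
wrist beaker [([0.71, -0.182, 0.057], 0.87), ([0.561, 0.093, 0.072], 0.39)]
wrist timer []
wrist bottle_1 [([0.511, 0.045, 0.072], 0.96), ([0.561, 0.094, 0.073], 0.93), ([0.552, 0.044, 0.072], 0.89), ([0.521, 0.126, 0.052], 0.8), ([0.556, -0.126, 0.064], 0.69), ([0.512, 0.092, 0.071], 0.64), ([0.559, 0.125, 0.051], 0.57)]
[ 0.52737732 -0.07002214  0.26756349] [-0.1712601  -0.05696494 -0.28154605] 25.7
```

View pics/m13.png

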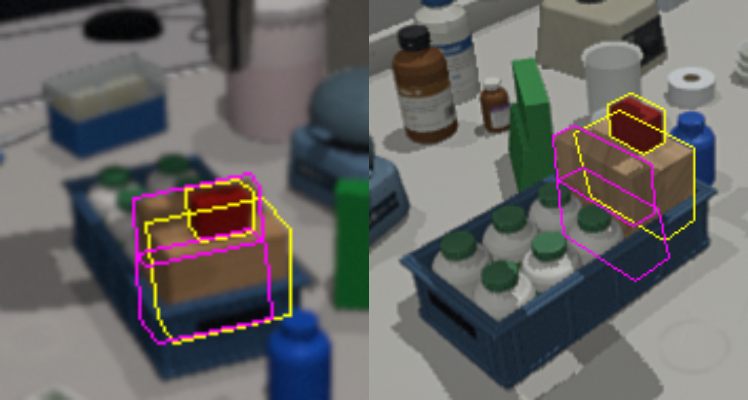

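View pics/wrist13f.png

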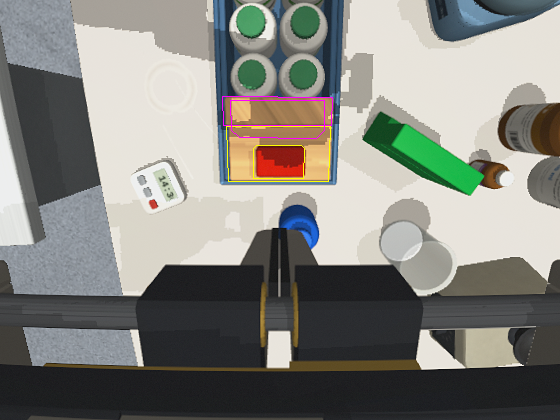

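View pics/scene13.png

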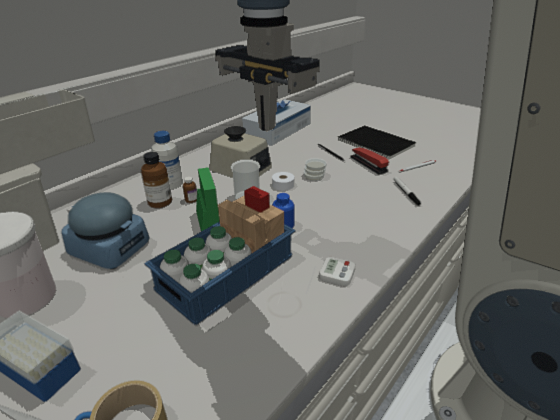

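```bash
python3 -c "
from workcell import arm
print(arm.sign_off())"
```

```text
the job is handed in; nothing more can be done
None
```

The crate is packed and the job is handed in at about 26 s. No verdict came back, so success rests on my own checks.

- **Filler:** I stood the plain block on the crate floor in the gap, cork face to the bottles. I pushed the loose bottles up against the far end. They slid at about 5–6 N, and I stopped at 17 N once the travel ended.
- **Wedge:** I lowered it thin end down along the end wall until it resisted at 25 N, then let go. A second press on the tongue with shut fingers reached 24 N and moved it only about 0.3 mm. It sits jammed about 23 mm above the inner floor, inside the 15–35 mm range.

The last pictures show the filler and wedge square in the crate, all six bottles upright, and the gripper clear. The beaker, timer, green block and blue bottle have not moved as far as the pictures show.

- **Cross-check:** The arm readings put the closed gap at about 84 mm, while the wrist camera put it at about 82 mm. The jam height agrees with the camera.
- **Missed detection:** In the final wrist picture the network did not find the timer, though it is plainly visible there and was found in the other two views.
- **Side force:** There was a force of 5–7 N in x during the presses that I could not explain.

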